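# Pop the salt tin and trap it in the chute

### The job

A square steel salt tin is held by a spring at the top of the sloping chute of its dispenser. With one fingertip press the release paddle beside the chute all the way down and keep it down, while the other finger of the same gripper stands in the chute and traps the tin as it pops out, before it reaches the chute's low end. Finish while holding like that, paddle down and the finger still keeping the tin back; do not lift the tin, and leave the other kitchen things where they are.

Things in the scene. Friction and masses are not known exactly. Their poses are not given: they have to be found in the camera images.
- dispenser: Fixed tin dispenser, grey painted, 220 mm long, with a bright steel chute sloping down along its own -x. Origin on the counter below the middle of the gate; z up, +y to the paddle's side. In the bay above the gate (60 mm long, side walls 24 mm, open on top) a spring plunger pushes the tin. The gate, a dark bar 6 mm high across the floor, is one part with the paddle and sinks as it is pressed.
- chute (a point): Point on the chute floor's centre line at the gate's upper face, 68 mm above the counter. x points up the slope (0.262 rad, 15 deg, to level), y level to the paddle's side, z square off the floor. Below it the chute runs 135 mm to its open low end: 60 mm wide inside, walls 3 mm thick, 8 mm high. The floor is slippery: once freed the tin is off the end in about half a second.
- paddle_top (a point): Centre of the top of the release paddle, a level black plate 40 mm along the chute by 34 mm across, 78 mm above the counter at rest. It lies 65 mm (level) down-chute of the gate and 57 mm to the side of the centre line. A fingertip level with the fully pressed paddle (66 mm) hangs 15 mm above the chute floor beside it (51 mm) and clears the walls. x level, up-chute; z up.
- ejector (a joint): Travel of the paddle straight down, m: 0 at rest, 0.012 fully down. Spring: 2.2 N starts it, 4.6 N holds it fully down; it springs back when let go. The gate frees the tin at about 0.006 to 0.007.
- tin: Square steel salt tin, 56 x 56 mm, 41 mm high plus a round raised lid (48 mm across, 4 mm), about 0.3 kg. Origin at the centre of its underside, z through the lid, axes along those of chute. It starts in the bay with its lower face against the gate: origin 28 mm up-slope of chute, on the centre line.
- clear_box: Bystander: loose clear plastic box with a white lid and snap latch, 110 x 80 x 61 mm. Origin at the centre of its underside.
- trivet: Bystander: loose round trivet, grey stone on cork, 150 mm across, 12 mm thick. Origin at the centre of its underside.
- strainer: Bystander: loose steel mesh strainer, bowl 104 mm across and 36 mm high, flat handle reaching 117 mm from the bowl's centre along its own +x. Origin at the centre of its underside.
Not all that is in view belongs to the job. Of the things that look like the tin, the largest one is meant.

How it is judged:
By the outcome, as a careful person would: the job done as asked, in the order asked, and still so for the second after the job is handed in, while the arm keeps its last pose, push and grip.
It also fails if it takes over 32 s, if anything falls off the work surface, if the arm or the gripper's body presses on something with over 40 N, if the wrist force passes 120 N, or if a joint passes its speed limit or range.

### The arm

A 6-joint arm with a two-finger parallel gripper is mounted at the origin on the work surface. World frame = base frame: x ahead of the robot, y to its left, z up, the work surface at z = 0. Lengths are in mm, angles in rad, forces in N, time in s.
With the tool pointing down it reaches from about 350 to 925 mm from the base axis. Payload 6.4 kg.
Tool frame: the origin (TCP) lies midway between the tips of the shut fingers; the grasp point (between the pads) lies 19 mm behind it; z points along the fingers, y is the line along which they close (so a half turn about z gives the same grasp; the last joint's range is limited). The gripper opens to 94 mm and grips with 3 to 60 N. Pads are 16 mm wide; open, the fingers measure 119 mm over their backs; the gripper's body (75 mm by 177 mm) begins 78 mm behind the grasp point.
Start: joints at [1.028, 0.245, 1.558, -0, 1.339, -0.174], TCP at [234.32, 606.307, 205.455] pointing down, gripper open.
Joint ranges: [-3.13, 3.13], [-1.02, 2.26], [0.13, 2.54], [-0.95, 4.09], [0.21, 2.88], [-2.74, 2.74]. Speed limits (rad/s): [2.57, 2.57, 3.14, 3.14, 3.14, 3.14].

### API

Orientations are given as a unit quaternion [w, x, y, z].
In Python, from plant import env gives the robot as it stands.
- The arm moves only by the tool apply_moves, never from a script. Its argument "plan" is one flat list of numbers, 5 for each row, row after row: the shift along the tool's x, y, z in m, then the turn about the tool's z in rad, then the finger opening in m, from 0 to 0.094. In form: [tx, ty, tz, roll, claw, tx, ty, tz, roll, claw, ...]. A call has 1 to 10 rows; each row is the pose to reach, as a shift and turn from the pose commanded when the call began, along the tool's axes at that moment; what a row does not reach only later rows make up. A row lasts 1/12 s, in which the tool goes at most 41.7 mm and 7.16 degrees, less where a joint would pass 70% of its speed; a pose out of reach is approached as far as the arm can. A call with a gripper value outside its range is refused whole. The fingers move at their own pace and stop on an object; the grip force is fixed at half the most. Time passes only in rows, so rows that repeat a pose let the fingers close. It gives the time, the measured TCP pose, the force, the opening and the grip force at its end, in the units of the state.
- env.get_obs(): the state, without advancing time (a new reading comes with each control period).
- env.capture(name): name is "scene" or "top" or "wrist"; returns (picture, depth): 420x560x3 uint8, red, green, blue; 420x560 float32, mm along the optical axis (not along the pixel's ray), 0 where there is no reading.
- env.calibration(name): a dict with "fx", "fy", "cx", "cy" (pixels), "dist_coeffs" ([k1, k2, p1, p2, k3] as OpenCV has them; the pictures are not rectified), "R" (3x3) and "t" (3): a world point X has camera coordinates R X + t; the wrist camera has in their place "T_tool_cam" (4x4, takes a point from camera to tool coordinates, whose origin is the TCP and whose axes are the flange's). Camera axes: x right, y down, z forward; pixel columns grow to the right and rows downward; lengths in mm; the calibration is good to about 2 mm. A picture is of the moment at which its call begins: read the wrist's pose just before it. calibration takes no time and is no camera call.
- env.finish_job(): hands the job in; it is judged then, once.
The state is a dict: "t": time; "qpos": joint angles; "qvel": joint speeds; "joint_efforts": joint torques, N m; "position": TCP position; "orientation": TCP orientation; "force": force on the tool from outside, world axes, zero at the start; "ft_torque": the same for the moment, N m; "gripper_width": opening from 0.0 (shut) to 1.0 (fully open); "gripper_force": force on a finger pad.
Only numpy, scipy, OpenCV 4.12 (cv2) and the standard library are available. Lean on these libraries where they do the work, as an engineer would, in place of code of your own. Each camera call takes 0.05 s, during which the arm holds its last target. There are 200 camera calls.

## Working session

There is one attempt and no reset: what is moved stays moved. The work goes in short steps, Python scripts to look and compute and a tool call to move; the robot and the scene stay as the last step left them, time stands still between calls to the robot, and variables do not carry over. Pictures are saved under pics/ and viewed, at most 10 in all, crops included, and the job is handed in when it is done.

Besides the shell and the picture viewer there is one more tool, called after ">>>" as name(argument=value, ...), one argument or row to a line, values as JSON. apply_moves: Moves the arm, as the interface text tells. Its arguments: {"type":"object","properties":{"plan":{"type":"array","items":{"type":"number"}}},"required":["plan"]}

```bash
mkdir -p pics; ls; python3 - <<'E'
from plant import env
import cv2,numpy as np
o=env.get_obs();print(o)
ims=[]
for n in("scene","top"):
    c,d=env.capture(n);np.savez(f"pics/{n}0.npz",c=c,d=d)
    cv2.imwrite(f"pics/{n}0.png",c[:,:,::-1])
    k=env.calibration(n);print(n,{a:np.round(b,3).tolist() for a,b in k.items()})
print(env.calibration("wrist"))
E
```

```text
pics
{'t': 0.0, 'qpos': array([ 1.02791132e+00,  2.45816994e-01,  1.55901657e+00, -8.25364621e-07,
        1.33871504e+00, -1.74102494e-01]), 'qvel': array([ 1.94690915e-03, -1.38232161e-03, -3.94852639e-04,  1.24167372e-05,
        3.20667270e-04, -5.09707514e-04]), 'joint_efforts': array([-2.13021588e-05, -4.15835381e+01, -3.14601016e+01,  6.85452553e-02,
        3.32519354e-02, -1.38145374e-04]), 'position': array([233.98715224, 605.76777014, 204.34213789]), 'orientation': array([-3.42760960e-04,  1.83347960e-01,  9.83047592e-01, -9.15944076e-04]), 'force': array([-0.89450479, -0.50431027,  0.04861106]), 'ft_torque': array([ 0.00547821,  0.00728063, -0.03164513]), 'gripper_force': 0.0, 'gripper_width': 0.9993872785713186}
scene {'fx': 479.393, 'fy': 479.393, 'cx': 276.096, 'cy': 211.441, 'dist_coeffs': [-0.078, 0.0, 0.0, 0.0, 0.0], 'R': [[-0.77, 0.638, 0.004], [0.385, 0.469, -0.795], [-0.509, -0.611, -0.607]], 't': [469.966, -173.306, 1605.06]}
top {'fx': 510.492, 'fy': 510.492, 'cx': 277.738, 'cy': 210.597, 'dist_coeffs': [0.026, 0.0, 0.0, 0.0, 0.0], 'R': [[0.004, -1.0, 0.011], [-0.984, -0.006, -0.177], [0.177, -0.01, -0.984]], 't': [-22.424, 598.566, 1220.28]}
{'fx': 290.4064824576534, 'fy': 290.4064824576534, 'cx': 279.998809608395, 'cy': 214.20731053686762, 'dist_coeffs': array([-0.05584448,  0.        ,  0.        ,  0.        ,  0.        ]), 'T_tool_cam': array([[-7.84057711e-04, -9.60378430e-01, -2.78698146e-01,
         8.18535438e+01],
       [ 9.99999670e-01, -8.12845449e-04, -1.22649366e-05,
        -2.42912697e-01],
       [-2.14759539e-04, -2.78698064e-01,  9.60378750e-01,
        -1.79444792e+02],
       [ 0.00000000e+00,  0.00000000e+00,  0.00000000e+00,
         1.00000000e+00]])}
```

View pics/scene0.png

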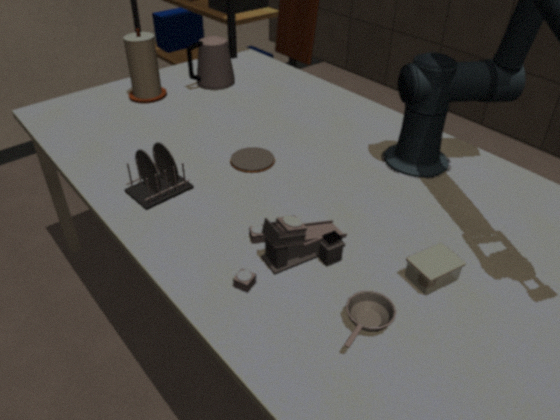

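View pics/top0.png

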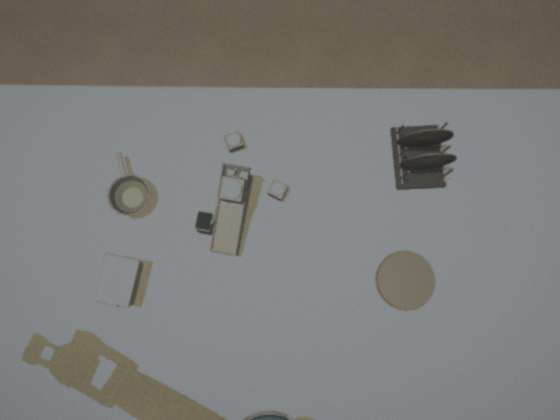

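Top view: the big tin sits in the dispenser's bay at about (233,188). The two look-alikes at (234,141) and (278,189) are smaller and loose on the counter, so the bay tin is the one meant. The black paddle is at (205,222) and the chute's low end at (226,252). I'll confirm this in an enlarged crop and measure there.

```bash
cat > h.py <<'E'
import numpy as np,cv2
from plant import env
def rays(cal,uv,pose=None):
    K=np.array([[cal["fx"],0,cal["cx"]],[0,cal["fy"],cal["cy"]],[0,0,1]])
    p=cv2.undistortPoints(np.array(uv,float).reshape(-1,1,2),K,np.array(cal["dist_coeffs"]))[:,0]
    d=np.c_[p,np.ones(len(p))]
    if pose is None:
        R=np.array(cal["R"]);return -R.T@np.array(cal["t"]),d@R
    return (pose@cal["T_tool_cam"])[:3,3],d@(pose@cal["T_tool_cam"])[:3,:3].T
def onz(c,d,z): return c+d*((z-c[2])/d[:,2])[:,None]
def pose(o):
    from scipy.spatial.transform import Rotation as Ro
    T=np.eye(4);q=o["orientation"];T[:3,:3]=Ro.from_quat([q[1],q[2],q[3],q[0]]).as_matrix();T[:3,3]=o["position"];return T
E
python3 - <<'E'
from h import *
z=np.load("pics/top0.npz");c=z["c"]
cr=c[120:270,180:300];cv2.imwrite("pics/crop0.png",cv2.resize(cr,None,fx=4.9,fy=4,interpolation=2)[:, :, ::-1] if 0 else cv2.convertScaleAbs(cv2.resize(cr,None,fx=4,fy=4,interpolation=2)[:,:,::-1],alpha=1.5))
k=env.calibration("top")
g=c.max(2);m=(g[190:250,185:225]<45).astype(np.uint8)
n,l,s,ce=cv2.connectedComponentsWithStats(m);i=1+s[1:,4].argmax();pc=ce[i]+[185,190];print("paddle",pc,s[i],cv2.minAreaRect(np.argwhere(l==i)[:,::-1].astype(np.float32)))
print(onz(*rays(k,[pc]),78))
for n,uv,h in(("tin lid",(233,188),118),("low end",(226,253),33),("dec1",(234,140),25),("dec2",(278,188),25)):print(n,onz(*rays(k,[uv]),h))
E
```

```text
Traceback (most recent call last):
ValueError: attempt to get argmax of an empty sequence
```

View pics/crop0.png

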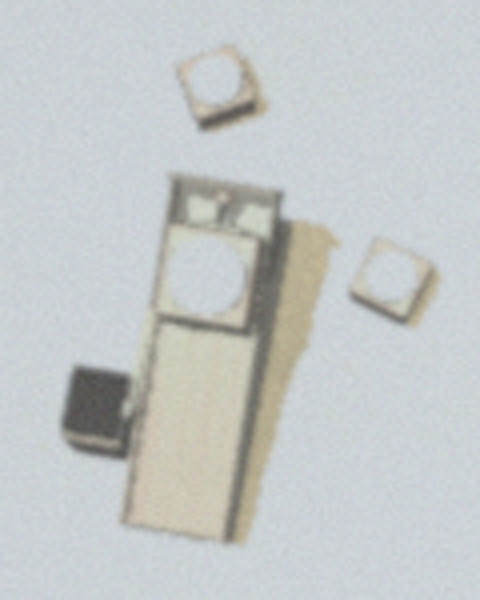

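The crop confirms it. The large tin, with its lid at crop (207,277), sits in the bay, and both loose look-alikes are clearly smaller. The paddle is at crop (99,402), and the chute's left edge runs from (152,310) to (123,523).

```bash
python3 - <<'E'
from h import *
c=np.load("pics/top0.npz")["c"]
k=env.calibration("top")
g=c.max(2);sub=g[200:240,190:222];print(sub.min(),np.median(sub))
m=(sub<85).astype(np.uint8)
n,l,s,ce=cv2.connectedComponentsWithStats(m);i=1+s[1:,4].argmax();pc=ce[i]+[190,200];print("paddle",pc,s[i])
f=lambda u,v:(180+u/4,120+v/4)
P=onz(*rays(k,[pc,f(99,403)]),78)
L=onz(*rays(k,[f(207,277)]),118)
E=onz(*rays(k,[f(123,523),f(227,541)]),68-135*np.sin(.262)+8)
print(P,L,E,np.linalg.norm(E[0]-E[1]))
e=E.mean(0);a=L[0]-e;yaw=np.arctan2(a[1],a[0]);print("yaw",yaw,"len",np.hypot(a[0],a[1]))
ux=np.array([np.cos(yaw),np.sin(yaw)]);uy=np.array([-ux[1],ux[0]])
for p in P: print((p-L[0])[:2]@ux,(p-L[0])[:2]@uy)
print("expect",-65-(28*np.cos(.262)-45*np.sin(.262)))
E
```

```text
52 135.0
paddle [204.4        222.30357143] [  6  12  18  23 280]
[[564.24220564 159.12545734  78.        ]
 [568.07009188 158.39000127  78.        ]] [[638.04843711  91.11357073 118.        ]] [[498.71606161 146.25836874  41.03326979]
 [487.86562257  81.65892944  41.03326979]] 65.5043478349082
yaw -0.15652514709708293 len 146.54916895659844
-83.50609923236765 55.6750205762914
-79.6103612860532 55.545272375265554
expect -80.3888920306836
```

>>> apply_moves(
  plan=[-0.479,-0.325,0,-0.212,0.045,-0.479,-0.325,0,-0.212,0.045,-0.479,-0.325,0,-0.212,0.045,-0.479,-0.325,0,-0.212,0.045,-0.479,-0.325,0,-0.212,0.045,-0.479,-0.325,0,-0.212,0.045,-0.479,-0.325,0,-0.212,0.045,-0.479,-0.325,0,-0.212,0.045,-0.479,-0.325,0,-0.212,0.045,-0.479,-0.325,0,-0.212,0.045],
)

```text
t: 0.93
position: [471.7, 262.4, 205.2]
orientation: [-0.0, 0.078, 0.997, -0.0]
force: [-0.3, 0.3, 0.6]
gripper_width: 0.479
gripper_force: 0.0
```

>>> apply_moves(
  plan=[-0.111,-0.116,0,0,0.045,-0.111,-0.116,0,0,0.045,-0.111,-0.116,0,0,0.045,-0.111,-0.116,0,0,0.045,-0.111,-0.116,0,0,0.045,-0.111,-0.116,0,0,0.045,-0.111,-0.116,0,0,0.045],
)

```text
t: 1.52
position: [562.1, 132.8, 204.9]
orientation: [-0.001, 0.078, 0.997, 0.0]
force: [-0.6, 0.7, 0.5]
gripper_width: 0.478
gripper_force: 0.0
```

```bash
python3 - <<'E'
from h import *
o=env.get_obs();c,d=env.capture("wrist");np.savez("pics/w1.npz",c=c,d=d,T=pose(o));print(o["position"],o["orientation"],o["gripper_width"])
cv2.imwrite("pics/w1.png",cv2.convertScaleAbs(c[:,:,::-1],alpha=1.5))
E
```

```text
[562.14947203 132.7872127  204.9201795 ] [-6.36332694e-04  7.83849942e-02  9.96922954e-01  1.05594261e-04] 0.4781016134588568
```

View pics/w1.png

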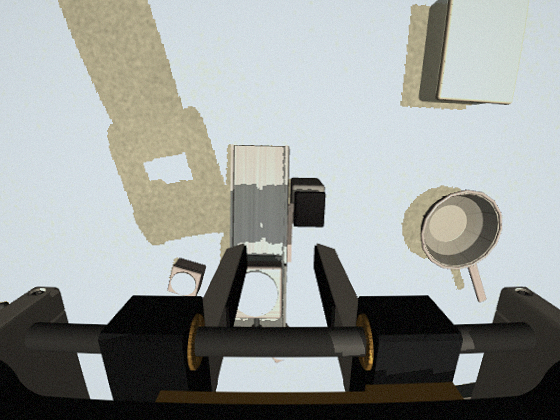

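The wrist view shows the chute running from its low end at (260,147) up to the tin at (262,290). The paddle's black top spans about (295–325, 190–227), and the fingers come in at the bottom. Next I'll measure the paddle's top and the chute edges.

```bash
python3 - <<'E'
from h import *
z=np.load("pics/w1.npz");c=z["c"];T=z["T"];d=z["d"];k=env.calibration("wrist")
g=c.max(2).astype(int)
print(g[175:232:3,308]); print(g[210,284:332:2])
m=np.zeros(g.shape,np.uint8);m[170:235,285:335]=(g[170:235,285:335]<28)
n,l,s,ce=cv2.connectedComponentsWithStats(m);i=1+s[1:,4].argmax();print(s[i],ce[i])
r=cv2.minAreaRect(np.argwhere(l==i)[:,::-1].astype(np.float32));b=cv2.boxPoints(r);W=onz(*rays(k,b,T),78);print(r,W,W.mean(0),np.linalg.norm(np.diff(W,axis=0),axis=1))
# depth based heights on the paddle
for uv in[(310,210),(310,184),(260,200),(260,160)]:
    C,dd=rays(k,[uv],T);print(uv,C+dd[0]*d[uv[1],uv[0]])
# chute outline corners
print("low end",W2:=onz(*rays(k,[(231,146),(289,146)],T),41),np.linalg.norm(W2[0]-W2[1]))
print(g[160,222:300:1].tolist());print(g[225,222:300:1].tolist())
E
```

```text
[149  11  23  24 106  55  18  23  22  21  15  18  14  15  20  20  20  55
 148]
[ 85  83  62  76  90  10  14  19  14  23  19  16  19  20  15  19  19  21
  20  21  82 157 154 153]
[ 293  191   32   36 1033] [308.60116167 208.33688287]
((308.60400390625, 208.5043182373047), (30.47355842590332, 34.178672790527344), 2.385944128036499) [[583.37600535 143.53458042  78.        ]
 [545.43821935 150.6466308   78.        ]
 [551.93780104 182.84073609  78.        ]
 [590.19158939 176.80900973  78.        ]] [567.73590378 163.45773926  78.        ] [38.59866407 32.84364439 38.72639986]
(310, 210) [569.29320773 164.76283003  78.14294759]
(310, 184) [545.95149874 170.50812655  51.32124083]
(260, 200) [555.75281625 109.79428098  50.69938978]
(260, 160) [510.80477315 116.94095072  38.10169681]
low end [[489.36098135  86.80484202  41.        ]
 [500.02706913 153.09605657  41.        ]] 67.14380503519345
[151, 152, 153, 153, 155, 143, 117, 120, 123, 140, 135, 93, 90, 147, 144, 142, 141, 142, 139, 140, 144, 139, 142, 142, 140, 144, 143, 141, 141, 142, 143, 139, 142, 142, 142, 146, 147, 143, 136, 141, 143, 139, 143, 141, 139, 142, 141, 142, 145, 140, 147, 143, 140, 141, 140, 143, 141, 142, 142, 146, 114, 76, 86, 120, 147, 129, 84, 113, 159, 155, 151, 152, 149, 150, 151, 147, 149, 153]
[116, 120, 116, 120, 113, 107, 109, 106, 91, 83, 61, 53, 89, 85, 86, 84, 80, 84, 77, 87, 85, 89, 88, 82, 88, 87, 86, 80, 80, 87, 85, 76, 85, 85, 88, 87, 84, 79, 123, 151, 121, 83, 82, 87, 84, 84, 83, 89, 85, 86, 87, 88, 88, 83, 84, 83, 81, 81, 83, 82, 82, 77, 78, 83, 85, 81, 74, 84, 87, 88, 130, 114, 11, 0, 0, 4, 10, 9]
```

Wrist and top views agree to within 5 mm: the paddle is at about (568,161), yaw −0.16, and its top is at z 78 by depth. The tool is already over the right spot, so I'll lower it and check from near.

>>> apply_moves(
  plan=[-0.001,0,0.04,0,0.045,-0.001,0,0.08,0,0.045,-0.001,0,0.11,0,0.045,-0.001,0,0.11,0,0.045,-0.001,0,0.11,0,0.045,-0.001,0,0.11,0,0.045],
)

```text
t: 2.07
position: [564.8, 133.2, 97.7]
orientation: [0.002, 0.078, 0.997, 0.0]
force: [0.2, 0.3, 0.5]
gripper_width: 0.478
gripper_force: 0.0
```

```bash
python3 - <<'E'
from h import *
o=env.get_obs();c,d=env.capture("wrist");T=pose(o);np.savez("pics/w2.npz",c=c,d=d,T=T);print(o["position"],o["orientation"],o["gripper_width"])
cv2.imwrite("pics/w2.png",cv2.convertScaleAbs(c[:,:,::-1],alpha=1.5))
s,_=env.capture("scene");cv2.imwrite("pics/s2.png",cv2.resize(cv2.convertScaleAbs(s[190:280,220:360,::-1],alpha=1.5),None,fx=4,fy=4))
E
```

```text
[564.80493612 133.20943862  97.6853091 ] [1.55058642e-03 7.76176513e-02 9.96981975e-01 1.93457322e-04] 0.4778786665305545
```

View pics/w2.png

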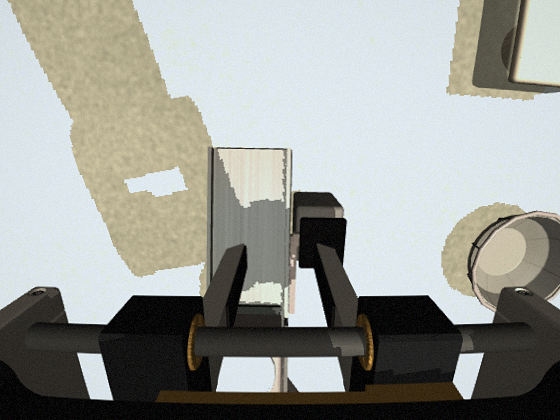

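View pics/s2.png

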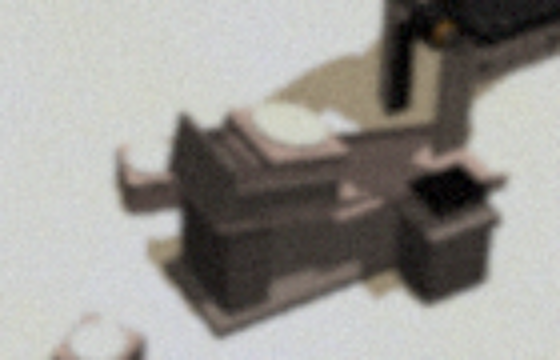

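The close wrist view shows the paddle top at about (300–345, 218–268) with the right fingertip at (324,245) above it, and the left finger inside the chute near (240,245). The scene crop shows the paddle at (450,190) with the finger above it. Now to compute the offset in tool axes.

```bash
python3 - <<'E'
from h import *
z=np.load("pics/w2.npz");c=z["c"];T=z["T"];d=z["d"];k=env.calibration("wrist")
K=np.array([[k["fx"],0,k["cx"]],[0,k["fy"],k["cy"]],[0,0,1]])
C=np.linalg.inv(k["T_tool_cam"])
def proj(p): return cv2.projectPoints((C[:3,:3]@np.array(p,float).T+C[:3,3:]).T.copy(),np.zeros(3),np.zeros(3),K,k["dist_coeffs"])[0][:,0].round(1)
print("tip corners R",proj([[8,22.5,0],[8,35,0],[-8,22.5,0],[-8,35,0]]),"L",proj([[8,-22.5,0],[8,-35,0]]))
# paddle top corners px -> tool frame (plane z=78 world)
Pw=onz(*rays(k,[(300,218),(346,218),(345,268),(301,267)],T),78)
print(Pw,Pw.mean(0));print(((Pw-T[:3,3])@T[:3,:3]).round(1),((Pw.mean(0)-T[:3,3])@T[:3,:3]))
Cw,r=rays(k,[(340,230),(335,255),(230,220),(270,220)],T)
for q,uv in zip(r,[(340,230),(335,255),(230,220),(270,220)]): print(uv,(((Cw+q*d[uv[1],uv[0]])-T[:3,3])@T[:3,:3]).round(1),(Cw+q*d[uv[1],uv[0]]).round(1))
# chute walls inner edges at row 165 and 240
g=c.max(2).astype(int)
print(g[165,200:300].tolist())
E
```

```text
tip corners R [[314.1 245.7]
 [332.8 245.6]
 [313.3 267.5]
 [331.6 267.4]] L [[246.4 245.7]
 [227.7 245.7]]
[[546.04854992 150.51692048  78.        ]
 [551.21395063 183.21382386  78.        ]
 [590.72231374 178.89944538  78.        ]
 [584.56500996 146.00721616  78.        ]] [568.13745606 164.65935147  78.        ]
[[ 21.3  14.2  19.6]
 [ 21.2  47.3  19.7]
 [-18.5  49.1  19.8]
 [-17.5  15.7  19.7]] [ 1.63534294 31.57440003 19.70017811]
(340, 230) [12.4 43.3 18.8] [559.3 177.9  78.9]
(335, 255) [  9.6  33.  -18.8] [560.3 167.3 116.4]
(230, 220) [ 10.9 -41.3  48.2] [547.8  94.1  49.4]
(270, 220) [10.6 -8.4 49.2] [553.2 126.6  48.5]
[124, 125, 123, 124, 125, 126, 125, 114, 82, 88, 86, 52, 23, 54, 97, 91, 89, 85, 85, 92, 91, 88, 87, 107, 151, 147, 148, 151, 146, 147, 146, 146, 150, 145, 149, 147, 149, 148, 149, 147, 144, 144, 145, 147, 146, 149, 152, 150, 152, 146, 150, 149, 148, 150, 150, 149, 146, 150, 147, 149, 151, 150, 145, 147, 150, 151, 151, 148, 151, 150, 145, 152, 147, 146, 147, 149, 149, 147, 149, 146, 147, 151, 151, 120, 83, 82, 96, 135, 146, 153, 121, 65, 127, 163, 158, 161, 157, 157, 156, 156]
```

>>> apply_moves(
  plan=[0,0.003,0,0,0.045,0,0.003,0.015,0,0.045,0,0.003,0.022,0,0.045,0,0.003,0.028,0,0.045,0,0.003,0.032,0,0.045,0,0.003,0.032,0,0.045,0,0.003,0.032,0,0.045,0,0.003,0.032,0,0.045,0,0.003,0.032,0,0.045],
)

```text
t: 2.92
position: [565.8, 135.6, 66.0]
orientation: [0.001, 0.078, 0.997, 0.0]
force: [-3.1, 0.4, 10.5]
gripper_width: 0.478
gripper_force: 5.5
```

```bash
python3 - <<'E'
from h import *
o=env.get_obs();c,d=env.capture("wrist");T=pose(o);print(o["position"],o["force"],o["ft_torque"],o["gripper_width"])
np.savez("pics/w3.npz",c=c,d=d,T=T)
s,_=env.capture("scene");s=cv2.resize(cv2.convertScaleAbs(s[190:280,220:360,::-1],alpha=1.5),(467,300))
w=cv2.convertScaleAbs(c[120:420,150:450,::-1],alpha=1.5)
cv2.imwrite("pics/m3.png",np.hstack([s,w]))
k=env.calibration("wrist")
for uv in[(345,240),(350,250),(342,235),(315,232)]:
    C,r=rays(k,[uv],T);print(uv,(((C+r[0]*d[uv[1],uv[0]])-T[:3,3])@T[:3,:3]).round(1))
E
```

```text
[565.83331689 135.58923323  65.99994051] [-3.11282489  0.40634426 10.49143739] [0.22932019 0.42469147 0.05053192] 0.4783905096261206
(345, 240) [12.2 42.8 -0.5]
(350, 250) [-23.2  63.8  65.1]
(342, 235) [15.8 40.5 -0.7]
(315, 232) [17.7 22.8 -0.1]
```

View pics/m3.png

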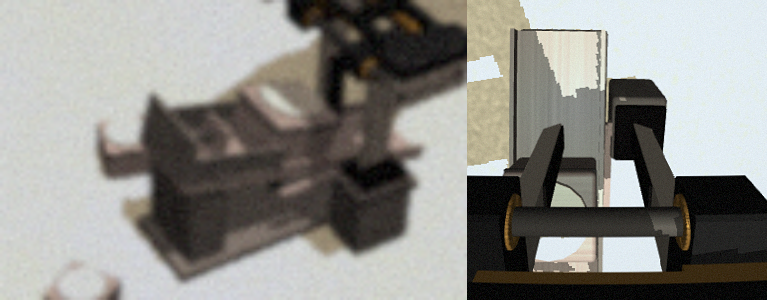

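The left finger stands in front of the tin, whose face runs from (515,162) to (597,162) in the right half. The paddle is sunk under the other finger: tip at z 66, 10.5 N on the tool, more than the 4.6 N needed. I'll press 0.5 mm more for margin and check that it holds.

>>> apply_moves(
  plan=[0,0,0.0005,0,0.045,0,0,0.0005,0,0.045,0,0,0.0005,0,0.045,0,0,0.0005,0,0.045,0,0,0.0005,0,0.045,0,0,0.0005,0,0.045,0,0,0.0005,0,0.045,0,0,0.0005,0,0.045],
)

```text
t: 3.68
position: [565.8, 135.6, 65.9]
orientation: [0.001, 0.078, 0.997, 0.0]
force: [-3.6, 0.5, 12.3]
gripper_width: 0.48
gripper_force: 6.8
```

```bash
python3 - <<'E'
from h import *
a=np.load("pics/w3.npz");o=env.get_obs();c,d=env.capture("wrist");T=pose(o);print(o["t"],o["position"],o["force"])
print("px change in tin/chute area",np.abs(c[260:400,200:360].astype(int)-a["c"][260:400,200:360]).mean())
k=env.calibration("wrist")
for uv in[(268,292),(275,310),(268,300),(290,310),(342,235)]:
    C,r=rays(k,[uv],T);print(uv,(((C+r[0]*d[uv[1],uv[0]])-T[:3,3])@T[:3,:3]).round(1),(C+r[0]*d[uv[1],uv[0]]).round(1))
E
```

```text
3.6833 [565.84576041 135.58994563  65.89806002] [-3.59689646  0.48019329 12.28335361]
px change in tin/chute area 2.5820535714285713
(268, 292) [ -9.9  -7.3 -28.2] [574.4 126.8  94.1]
(275, 310) [-19.7  -3.1 -31.9] [584.7 129.4  97.8]
(268, 300) [-13.   -7.2 -31.8] [577.5 126.4  97.7]
(290, 310) [-49.3   7.4  11. ] [615.7 135.2  55. ]
(342, 235) [15.7 40.6 -0.4] [556.7 178.1  66.3]
```

The hold is steady: the paddle top is at z 66 with 12 N on it, and the tin's edge rests at the finger's upper face. Handing in.

```bash
python3 -c "
from plant import env
print(env.finish_job())"
```

```text
the job is handed in; nothing more can be done
None
```

I handed the job in at about 3.7 s, with one finger holding the paddle fully down (top at 66 mm, about 12 N) and the other finger in the chute holding the tin back; no verdict came back.

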